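# Stand the kit case on its heavy end

## Robot

A 6-joint arm with a two-finger parallel gripper is mounted at the origin on the work surface. World frame = base frame: x ahead of the robot, y to its left, z up, the work surface at z = 0. Lengths are in m, angles in degrees, forces in N, time in s.
With the tool pointing down it reaches from about 0.4 to 0.825 m from the base axis. Payload 7 kg.
Tool frame: the origin (TCP) lies on the centre line of the jaws, within the pads' length; the fingertips stand 25 mm ahead of it and the grasp point (between the pads) lies 6 mm ahead of it (manip.nose_length is the distance from the TCP to the fingertips, in m); z points along the fingers, y is the line along which they close (so a half turn about z gives the same grasp; the last joint's range is limited). The gripper opens to 88 mm and grips with 3 to 60 N. Pads are 19 mm wide; open, the fingers measure 130 mm over their backs; the gripper's body (78 mm by 193 mm) begins 47 mm behind the grasp point.
Start: joints at [82.855, 20.546, 0.682, 0, -70.136, -16.507], TCP at [0.271, 0.618, 0.252] pointing down, gripper open.
Joint ranges: [-176.03, 176.03], [-82.01, 121.73], [-58.28, 71.71], [-173.87, 95.51], [-174.79, -0.11], [-173.66, 173.66]. Speed limits (degrees/s): [136.94, 136.94, 172.46, 180, 180, 180].

## Interface

Orientations are given as [roll, pitch, yaw] about the fixed x, y, z axes, in that order (R = Rz(yaw) Ry(pitch) Rx(roll)).
In Python, from workcell import manip, imaging, order gives the robot as it stands. The module is installed in compiled form; this text tells all that it offers.
- The arm moves only by the tool jog_arm, never from a script. Its argument "steps" is a list that holds one entry, the list of rows, each a list of 7 numbers: the shift along the world's x, y, z scaled (see below), then the turn, a rotation vector about the world's x, y, z scaled (see below), then the closure, from 0 (fully open) to 1 (shut). In form: [[[tx, ty, tz, ax, ay, az, fingers], ...]]. A call has 1 to 20 rows; each row is the pose to reach, as a shift and turn from the pose commanded when the call began, turning the shorter way round; what a row does not reach only later rows make up. The controller multiplies each number of a shift by 0.4 m and each number of a turn by 180 degrees. A row lasts 1/8 s, in which the tool goes at most 62.5 mm and 10.7 degrees, less where a joint would pass 70% of its speed; a pose out of reach is approached as far as the arm can. A call with a number of a shift or a turn outside -1 to 1 is refused whole. A call with a gripper value outside its range is refused whole. The fingers move at their own pace and stop on an object; "squeeze" is the grip in N (left out, the last holds). Time passes only in rows, so rows that repeat a pose let the fingers close. It gives the time, the measured TCP pose, the force, the opening and the grip force at its end, in the units of the state.
- manip.get_state(): the state, without advancing time (a new reading comes with each control period).
- imaging.snapshot(name): name is "side" or "top" or "wrist"; returns a dict with "pixels" (480x640x3 uint8, blue, green, red), "depth" (480x640 float32, m along the optical axis (not along the pixel's ray), 0 where there is no reading), "intrinsics" (3x3 intrinsics, pixels), "distortion" ([k1, k2, p1, p2, k3] as OpenCV has them; the pictures are not rectified), "position" and "orientation" of the camera in the world; the wrist camera has in their place "mount" (4x4, takes a point from camera to tool coordinates, whose origin is the TCP and whose axes are the flange's). Camera axes: x right, y down, z forward; pixel columns grow to the right and rows downward; lengths in m; the calibration is good to about 2 mm. A picture is of the moment at which its call begins: read the wrist's pose just before it.
- order.job_done(): hands the job in; it is judged then, once.
The state is a dict: "time_s": time; "qpos": joint angles; "qd": joint speeds; "joint_torque": joint torques, N m; "ee_pos": TCP position; "orientation": TCP orientation; "ft_force": force on the tool from outside, world axes, zero at the start; "torque": the same for the moment, N m; "width": finger opening in m; "grip_force": force on a finger pad.
Only numpy, scipy, OpenCV 4.12 (cv2) and the standard library are available. Lean on these libraries where they do the work, as an engineer would, in place of code of your own. Each camera call takes 0.05 s, during which the arm holds its last target. There are 200 camera calls.

## Task

The teal kit case lying on the black bedside tray has a full glass bottle in one half and an empty plastic one in the other, and nothing outside shows which. Lift the case clear of the tray by its handle and see which end sinks, then stand it upright in the middle of the cork mat with that heavy end down, so that it cannot be knocked over in the night. Set it down gently, never dropping it or letting it topple, and leave the other things on the tray where they are.

Things in the scene. Friction and masses are not known exactly. Their poses are not given: they have to be found in the camera images.
- case_center (a point): Centre of the closed teal kit case, 180 mm long (x axis), 60 wide (y), 50 high (z, up as it lies), long axis roughly crosswise to the robot, ends flat. One half, x > 0 or x < 0, drawn by lot and not given, holds the full bottle (240 to 340 g), the other the empty one (25 g); shell and handle 160 g. Stood on end: 180 mm high on a 60 x 50 mm base.
- handle_grip (a point): Middle of the grip of the case's bail handle: a dark round bar 12 mm thick, 56 mm long along its y axis (across the case), on two 6 mm steel wires 53 mm apart. At the start the bail stands straight up from the lid, this point 91 mm above the case centre.
- handle_hinge (a point): Hinge of the bail handle, in the middle of the lid: 33 mm above the case centre, 58 mm from the grip, axis along the case's y. The bail swings 86 degrees towards either end of the case and light friction keeps it where it is left. Hung from the handle, the case swings within a second to a tilt of 25 to 45 degrees, heavy end low.
- mat_top (a point): Centre of the upper face of the cork mat, 120 x 120 mm and 4 mm thick, fixed on the tray; x and y along its edges, z up. While the case is tipped over an edge set on the mat, that edge stays put with the case's whole weight (about 5 N) or more pressing on it, and may slide with less.
- tray: Black melamine tray, 400 mm (x) x 640 mm (y), fixed on the table; origin at the centre of its underside. Floor 6 mm thick, rim 20 mm high.
- organizer: White plastic pegboard organizer fixed at the left (+y) end of the tray, 240 mm along the tray's x, 78 mm deep, 180 mm high, its board on the outer (world +y) side, with a steel measuring spoon and a small magnifier hanging on pegs that point into the tray; origin at the centre of its underside, yaw about pi.
- tumbler: Glass tumbler, loose, 72 mm across, 95 mm high; origin at the centre of its underside, z up. Stands near the far edge of the tray.
- pill_bottle: Frosted pill bottle with a white cap, loose, 50 mm across, 88 mm high; origin at the centre of its underside, z up. Near the far edge of the tray.
- dish: White ceramic dish, loose, 96 mm across, 26 mm high; origin at the centre of its underside, z up. Near the far edge of the tray.
Things that resemble listed ones, but are neither listed nor needed, are in the scene too. Of the things that look like the part that bears case_center, the larger one is meant.

How it is judged (in metres and radians):
On the way:
1. the case hangs in the gripper by its handle, clear of the tray and the mat (contact force between the fingers and handle above 1 N and contact force between case and tray below 0.05 N and contact force between case and mat below 0.05 N and height (world z) of case_center above 0.06 m), for 0.3 s.
At the end, for the whole second after the job is handed in: The case stands upright (within 4 degrees) and still on the cork mat, let go, its centre within 35 mm of the mat's centre, with the end that holds the full bottle down ((angle between case_center's own x axis and vertical below 0.07 rad or angle between case_center's own x axis and vertical above 3.07 rad) and height (world z) of full_bottle_c0 below 0.075 m and height (world z) of case_center between 0.095 and 0.108 m and horizontal distance between case_center and mat_top below 0.035 m and linear speed of case below 0.02 m/s); the robot touches nothing.
It fails at once if the case is dropped, or topples (faster than 0.6 m/s near the tray) (linear speed of case above 0.6 m/s and height (world z) of case_center below 0.15 m).
It fails at once if the tumbler is shifted by more than 30 mm or tipped (distance of tumbler from where it was at the start of the episode above 0.03 m or angle between tumbler's own z axis and vertical above 0.3 rad).
It fails at once if the pill bottle is shifted by more than 30 mm or tipped (distance of pill_bottle from where it was at the start of the episode above 0.03 m or angle between pill_bottle's own z axis and vertical above 0.3 rad).
It fails at once if the dish is shifted by more than 30 mm or tipped (distance of dish from where it was at the start of the episode above 0.03 m or angle between dish's own z axis and vertical above 0.3 rad).
It also fails if it takes over 61 s, if anything falls off the work surface, if the arm or the gripper's body presses on something with over 40 N, if the wrist force passes 120 N, or if a joint passes its speed limit or range.

## Working session

There is one attempt and no reset: what is moved stays moved. The work goes in short steps, Python scripts to look and compute and a tool call to move; the robot and the scene stay as the last step left them, time stands still between calls to the robot, and variables do not carry over. Pictures are saved under pics/ and viewed, at most 10 in all, crops included, and the job is handed in when it is done.

Besides the shell and the picture viewer there is one more tool, called after "Request:" in YAML: its name, and indented under it one key for each argument. jog_arm: Moves the arm, as the interface text tells. Its arguments: {"type":"object","properties":{"steps":{"type":"array"},"squeeze":{"type":"number"}},"required":["steps"]}

```bash
mkdir -p pics
cat > h.py <<'E'
import numpy as np, cv2
from scipy.spatial.transform import Rotation as R
from workcell import manip, imaging, order
def cam(n):
    st=manip.get_state(); s=imaging.snapshot(n); 
    if n=='wrist':
        M=np.array(s['mount']); T=np.eye(4); T[:3,3]=st['ee_pos']; T[:3,:3]=R.from_euler('xyz',st['orientation'],degrees=True).as_matrix(); s['T']=T@M
    else:
        o=np.array(s['orientation'],float); T=np.eye(4)
        T[:3,:3]=o if o.shape==(3,3) else (R.from_euler('xyz',o,degrees=True) if o.size==3 else R.from_quat(o)).as_matrix()
        T[:3,3]=s['position']; s['T']=T
    return s
def cloud(s):
    h,w=s['depth'].shape; u,v=np.meshgrid(np.arange(w),np.arange(h))
    p=cv2.undistortPoints(np.stack([u,v],-1).reshape(-1,1,2).astype(np.float32),np.array(s['intrinsics']),np.array(s['distortion'])).reshape(h,w,2)
    d=s['depth']; P=np.dstack([p[...,0]*d,p[...,1]*d,d])
    W=P@s['T'][:3,:3].T+s['T'][:3,3]; W[d==0]=np.nan; return W
E
python3 - <<'E'
from h import *
st=manip.get_state(); print({k:np.round(v,3) for k,v in st.items()}, manip.nose_length)
for n in('top','side'):
    s=cam(n); cv2.imwrite(f'pics/{n}0.png',s['pixels']); print(n,s['position'],s['orientation']); W=cloud(s); np.save(n+'0.npy',W)
    for v in range(40,480,80): print([tuple(np.round(W[v,u],3).tolist()) for u in range(60,640,130)])
E
```

```text
{'time_s': np.float64(0.0), 'qpos': array([ 8.2855e+01,  2.0591e+01,  6.3500e-01, -2.0000e-02, -7.0136e+01,
       -1.6508e+01]), 'qd': array([-0.026,  0.064,  0.019, -0.09 ,  0.07 ,  0.06 ]), 'joint_torque': array([ 0.0000e+00, -5.8271e+01,  2.9307e+01,  6.9970e+00,  7.0000e-03,
       -0.0000e+00]), 'ee_pos': array([0.271, 0.618, 0.251]), 'orientation': array([ 1.79906e+02, -8.00000e-03, -2.36600e+01]), 'ft_force': array([ 0.791,  0.631, -0.469]), 'torque': array([-0.063, -0.018,  0.003]), 'grip_force': np.float64(0.0), 'width': np.float64(0.088)} 0.025
top [ 0.30337919 -0.0197358   1.11672533] [-169.71416851    0.8821872   -91.45349959]
[(1.441, 0.893, -0.751), (1.396, 0.401, -0.732), (1.377, -0.058, -0.736), (0.947, -0.319, -0.002), (1.373, -0.997, -0.738)]
[(0.787, 0.502, 0.015), (0.774, 0.227, 0.012), (0.727, -0.036, 0.1), (0.76, -0.301, 0.007), (0.76, -0.579, 0.002)]
[(0.613, 0.487, 0.021), (0.604, 0.223, 0.016), (0.599, -0.032, 0.007), (0.592, -0.288, 0.007), (0.588, -0.557, 0.0)]
[(0.449, 0.47, 0.04), (0.448, 0.223, 0.008), (0.441, -0.028, 0.005), (0.434, -0.277, 0.008), (0.
[... 356 characters left out ...]
1.193, -0.047), (0.374, 1.319, -0.162), (0.877, 1.189, -0.162), (1.391, 1.062, -0.164), (2.233, 1.219, -0.341)]
[(0.002, 0.636, -0.001), (0.329, 0.545, 0.0), (0.609, 0.296, 0.12), (1.417, 0.944, -0.473), (2.227, 0.981, -0.646)]
[(0.024, 0.326, -0.001), (0.299, 0.248, 0.002), (0.574, 0.167, 0.008), (0.857, 0.099, -0.001), (1.971, 0.561, -0.751)]
[(0.045, 0.092, 0.012), (0.277, 0.036, 0.0), (0.515, -0.033, 0.006), (0.754, -0.1, 0.006), (1.602, 0.135, -0.663)]
[(0.057, -0.076, 0.012), (0.26, -0.126, -0.001), (0.47, -0.187, 0.004), (0.68, -0.246, 0.004), (0.898, -0.304, -0.002)]
[(0.061, -0.203, 0.001), (0.255, -0.268, 0.041), (0.433, -0.313, 0.022), (0.624, -0.361, 0.0), (0.813, -0.415, 0.002)]
```

View pics/top0.png

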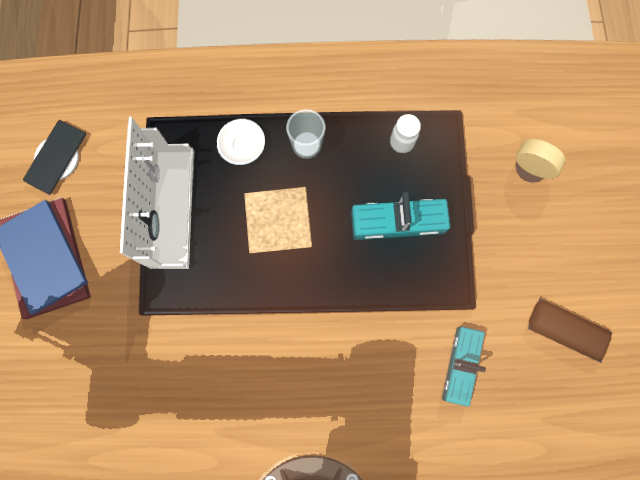

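View pics/side0.png

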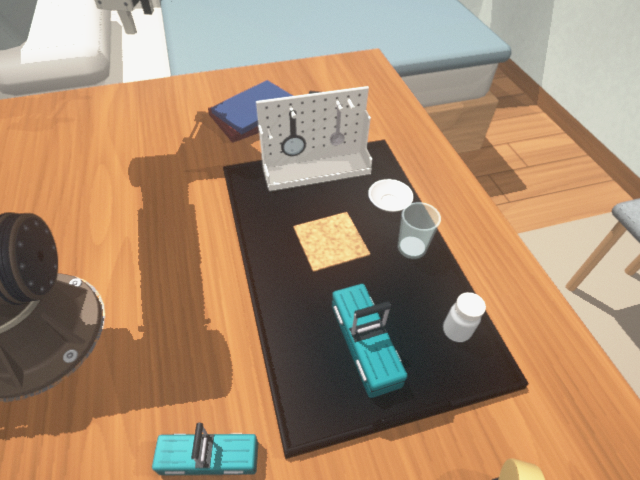

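The candidates are the case on the tray, top (400,217) / side (368,340), and a smaller decoy off the tray, top (464,365) / side (205,452). I choose the one on the tray. The mat is at top (278,220), the tumbler at (306,134), the pill bottle at (404,133) and the dish at (241,142).

Run:
```python
from h import *
I=cv2.imread('pics/top0.png');hsv=cv2.cvtColor(I,cv2.COLOR_BGR2HSV)
for n in('top','side'):
    W=np.load(n+'0.npy'); I=cv2.imread(f'pics/{n}0.png');hsv=cv2.cvtColor(I,cv2.COLOR_BGR2HSV)
    on=(W[...,0]>.3)&(W[...,0]<.8)&(W[...,1]>-.4)&(W[...,1]<.4)
    teal=(abs(hsv[...,0].astype(int)-90)<10)&(hsv[...,1]>120)
    reg=(W[...,0]>.42)&(W[...,0]<.68)&(W[...,1]<-.08)&(W[...,1]>-.38)
    m=teal&reg&(W[...,2]>.048)&(W[...,2]<.066)
    P=W[m]; r=cv2.minAreaRect((P[:,:2]*1000).astype(np.float32)); print(n,'lid',r,np.median(P[:,2]),len(P))
    m2=reg&(W[...,2]>.09)&(W[...,2]<.14)&(W[...,0]<.64); m2&=(abs(W[...,1]-r[0][1]/1000)<.05)&(abs(W[...,0]-r[0][0]/1000)<.05)
    H=W[m2]; r2=cv2.minAreaRect((H[H[:,2]>.112][:,:2]*1000).astype(np.float32)); print('handle',len(H),H.mean(0),H.min(0),H.max(0),r2)
    mm=(abs(hsv[...,0].astype(int)-18)<8)&(W[...,0]>.4)&(W[...,0]<.66)&(W[...,1]>-.06)&(W[...,1]<.18)&(abs(W[...,2]-.01)<.01)&(hsv[...,2]>130)&(hsv[...,1]>60)
    mm=cv2.morphologyEx(mm.astype(np.uint8),cv2.MORPH_OPEN,np.ones((5,5)))>0
    P=W[mm]; print('mat',cv2.minAreaRect((P[:,:2]*1000).astype(np.float32)),np.median(P[:,2]))
    for nm,(x0,x1,y0,y1) in dict(tray=(.3,.85,-.4,.45)).items(): pass
    if n=='top':
        for nm,(u,v) in dict(dish=(241,142),tumb=(306,134),pill=(406,124)).items():
            q=W[v-25:v+26,u-25:u+26].reshape(-1,3); q=q[q[:,2]>.018]; print(nm,np.nanmin(q,0),np.nanmax(q,0))
        q=W[110:275,115:200].reshape(-1,3); q=q[q[:,2]>.03]; print('org',np.nanmin(q,0),np.nanmax(q,0))
        c=I[185:250,340:460]; cv2.imwrite('pics/crop.png',cv2.resize(c,None,fx=5,fy=5,interpolation=cv2.INTER_CUBIC))
```

```text
top lid ((549.076416015625, -181.00848388671875), (60.30601119995117, 179.732421875), 2.468698024749756) 0.056518230490851584 2507
handle 238 [ 0.5479852  -0.18130963  0.12487988] [ 0.51991407 -0.18890573  0.09002729] [ 0.57773158 -0.17487663  0.13357129] ((548.9490356445312, -181.982421875), (57.98637390136719, 12.219622611999512), 2.8248770236968994)
mat ((562.3447265625, 52.19584655761719), (123.4279556274414, 123.45367431640625), 4.325589179992676) 0.01064295460599396
dish [0.67098865 0.07128835 0.01800484] [0.77460082 0.17232953 0.03748517]
tumb [ 0.6782651  -0.05912044  0.01800702] [0.77881287 0.04098377 0.10679867]
pill [ 0.68898556 -0.26091811  0.01801694] [ 0.77846675 -0.15910641  0.10039559]
org [0.46961118 0.22059344 0.03003105] [0.71283607 0.30278722 0.19132805]
side lid ((551.0974731445312, -181.69049072265625), (60.71702194213867, 179.517333984375), 2.6127877235412598) 0.05617649130079905 3006
handle 361 [ 0.54931892 -0.18256077  0.1222329 ] [ 0.52158918 -0.18794354  0.0902535 ] [ 0.5800237  -0.17467701  0.13007642] ((550.68408203125, -181.30409240722656), (57.7112922668457, 12.047357559204102), 1.8215783834457397)
mat ((563.5353393554688, 55.463871002197266), (124.53282165527344, 128.09689331054688), 4.478115558624268) 0.010416567458228665
```

View pics/crop.png

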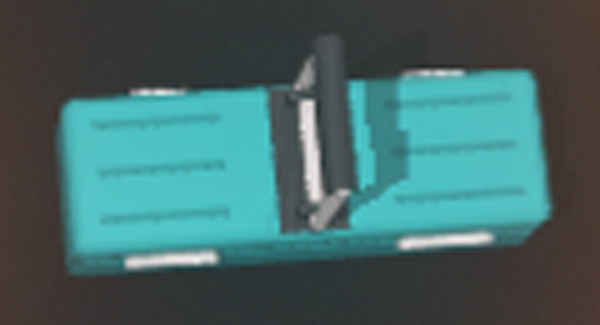

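The crop shows the bail standing upright, with the bar at crop (330,115). That agrees with the depth fit: the bar is at (0.550, -0.182, 0.122), the lid at z 0.056 and the lid 180 x 60 mm. The mat centre is at (0.563, 0.053). Now I move to above the handle.

Request:
jog_arm:
  steps:
    - [[0.35, -1, 0.2, 0, 0, -0.427, 0], [0.35, -1, 0.2, 0, 0, -0.427, 0], [0.35, -1, 0.2, 0, 0, -0.427, 0], [0.35, -1, 0.2, 0, 0, -0.427, 0], [0.35, -1, 0.2, 0, 0, -0.427, 0], [0.35, -1, 0.2, 0, 0, -0.427, 0], [0.35, -1, 0.2, 0, 0, -0.427, 0], [0.35, -1, 0.2, 0, 0, -0.427, 0], [0.35, -1, 0.2, 0, 0, -0.427, 0], [0.35, -1, 0.2, 0, 0, -0.427, 0]]

```text
time_s: 1.35
ee_pos: [0.4105, 0.219, 0.331]
orientation: [180.0, -0.0, -100.4]
ft_force: [0.7, 0.4, -0.3]
width: 0.0875
grip_force: 0.0
```

Request:
jog_arm:
  steps:
    - [[0.349, -1, -0.18, 0, 0, -0.428, 0], [0.349, -1, -0.18, 0, 0, -0.428, 0], [0.349, -1, -0.18, 0, 0, -0.428, 0], [0.349, -1, -0.18, 0, 0, -0.428, 0], [0.349, -1, -0.18, 0, 0, -0.428, 0], [0.349, -1, -0.18, 0, 0, -0.428, 0], [0.349, -1, -0.18, 0, 0, -0.428, 0], [0.349, -1, -0.18, 0, 0, -0.428, 0], [0.349, -1, -0.18, 0, 0, -0.428, 0], [0.349, -1, -0.18, 0, 0, -0.428, 0], [0.349, -1, -0.18, 0, 0, -0.428, 0]]

```text
time_s: 2.72
ee_pos: [0.5506, -0.1805, 0.2602]
orientation: [-180.0, 0.1, -177.4]
ft_force: [-0.2, 0.1, -0.5]
width: 0.0874
grip_force: 0.0
```

Run:
```python
from h import *
print(manip.get_state()['qpos'].round(1))
s=cam('wrist'); W=cloud(s); cv2.imwrite('pics/w1.png',s['pixels'])
m=(W[...,2]>.112)&(W[...,2]<.14)&(abs(W[...,0]-.55)<.06)&(abs(W[...,1]+.18)<.05)
P=W[m]; print(len(P),P.mean(0) if len(P) else 0, cv2.minAreaRect((P[:,:2]*1000).astype(np.float32)) if len(P)>5 else 0, P[:,2].max() if len(P) else 0)
```

```text
[  1.2  11.2 -11.    0.  -67.7 -88.6]
964 [ 0.54915108 -0.18156321  0.12629946] ((550.5606079101562, -181.75634765625), (57.69379425048828, 11.326277732849121), 2.846041679382324) 0.12944476186961607
```

The wrist view confirms the bar at (0.5505, -0.1817), yaw 2.8°, top z 0.128. I descend and close.

Request:
jog_arm:
  steps:
    - [[0, -0.003, -0.12, 0, 0, 0, 0], [0, -0.003, -0.24, 0, 0, 0, 0], [0, -0.003, -0.29, 0, 0, 0, 0], [0, -0.003, -0.325, 0, 0, 0, 0], [0, -0.003, -0.335, 0, 0, 0, 0], [0, -0.003, -0.335, 0, 0, 0, 0], [0, -0.003, -0.335, 0, 0, 0, 1], [0, -0.003, -0.335, 0, 0, 0, 1], [0, -0.003, -0.335, 0, 0, 0, 1], [0, -0.003, -0.335, 0, 0, 0, 1], [0, -0.003, -0.335, 0, 0, 0, 1], [0, -0.003, -0.335, 0, 0, 0, 1], [0, -0.003, -0.335, 0, 0, 0, 1], [0, -0.003, -0.335, 0, 0, 0, 1], [0, -0.003, -0.335, 0, 0, 0, 1], [0, -0.003, -0.335, 0, 0, 0, 1]]
  squeeze: 50

```text
time_s: 4.78
ee_pos: [0.5504, -0.1829, 0.1255]
orientation: [180.0, -0.0, -177.6]
ft_force: [-0.1, -0.1, -0.2]
width: 0.0105
grip_force: 50.0
```

Request:
jog_arm:
  steps:
    - [[0, 0, 0.02, 0, 0, 0, 1], [0, 0, 0.04, 0, 0, 0, 1], [0, 0, 0.06, 0, 0, 0, 1], [0, 0, 0.09, 0, 0, 0, 1], [0, 0, 0.12, 0, 0, 0, 1], [0, 0, 0.16, 0, 0, 0, 1], [0, 0, 0.2, 0, 0, 0, 1], [0, 0, 0.24, 0, 0, 0, 1], [0, 0, 0.28, 0, 0, 0, 1], [0, 0, 0.32, 0, 0, 0, 1], [0, 0, 0.36, 0, 0, 0, 1], [0, 0, 0.4, 0, 0, 0, 1], [0, 0, 0.4, 0, 0, 0, 1], [0, 0, 0.4, 0, 0, 0, 1], [0, 0, 0.4, 0, 0, 0, 1], [0, 0, 0.4, 0, 0, 0, 1], [0, 0, 0.4, 0, 0, 0, 1], [0, 0, 0.4, 0, 0, 0, 1], [0, 0, 0.4, 0, 0, 0, 1], [0, 0, 0.4, 0, 0, 0, 1]]

```text
time_s: 7.28
ee_pos: [0.5504, -0.183, 0.2856]
orientation: [-180.0, 0.0, -177.6]
ft_force: [0.4, -0.1, -5.3]
width: 0.0103
grip_force: 50.0
```

```bash
cat >> h.py <<'E'
def teal(n,name=None,zmin=.02):
    s=cam(n); W=cloud(s); hsv=cv2.cvtColor(s['pixels'],cv2.COLOR_BGR2HSV)
    if name: cv2.imwrite('pics/'+name,s['pixels'])
    m=(abs(hsv[...,0].astype(int)-90)<10)&(hsv[...,1]>120)&(W[...,0]>.42)&(W[...,0]<.72)&(W[...,2]>zmin)&(W[...,1]>-.4)
    return W[m]
E
python3 - <<'E'
from h import *
P=teal('side','s2.png'); Q=teal('top')
for X in(P,Q):
    print(len(X),X.min(0),X.max(0)); 
    for lo in np.arange(X[:,1].min(),X[:,1].max(),.02):
        k=X[(X[:,1]>=lo)&(X[:,1]<lo+.02)]; print(round(lo,3),k[:,2].min().round(3),k[:,2].max().round(3))
E
```

```text
2323 [ 0.51996113 -0.28597204  0.16447344] [ 0.58175852 -0.12085892  0.27485021]
-0.286 0.222 0.265
-0.266 0.21 0.275
-0.246 0.202 0.268
-0.226 0.194 0.235Traceback (most recent call last):
  File "<stdin>", line 6, in <module>
    return umr_minimum(a, axis, None, out, keepdims, initial, where)
ValueError: zero-size array to reduction operation minimum which has no identity
```

View pics/s2.png

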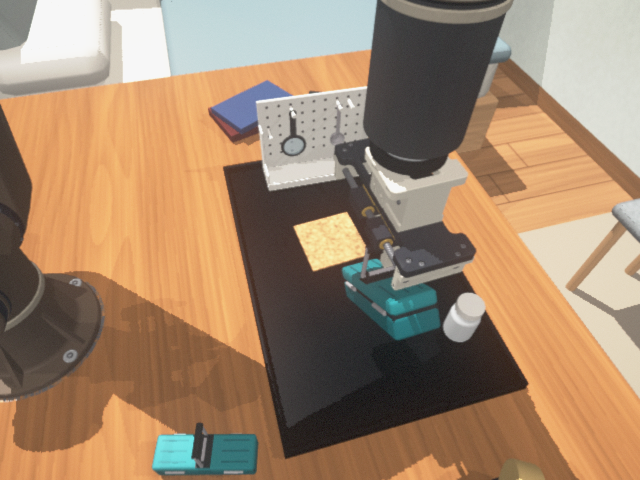

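Picture s2 shows the near (-y) end of the case, at (415,320), high, and the +y end, at (360,275), low. So the full bottle is in the +y end, at a tilt of about 41°. The lid would then face the organizer when upright, and the tilted gripper would crowd it, so I carry the case over the mat while turning it by 180°.

Request:
jog_arm:
  steps:
    - [[0.0, 0.03, 0.05, 0, 0, 0.03, 1], [0.01, 0.09, 0.1, 0, 0, 0.07, 1], [0.015, 0.15, 0.15, 0, 0, 0.12, 1], [0.02, 0.21, 0.15, 0, 0, 0.17, 1], [0.025, 0.27, 0.15, 0, 0, 0.22, 1], [0.03, 0.33, 0.15, 0, 0, 0.27, 1], [0.03, 0.39, 0.15, 0, 0, 0.32, 1], [0.03, 0.45, 0.15, 0, 0, 0.37, 1], [0.03, 0.51, 0.15, 0, 0, 0.42, 1], [0.03, 0.56, 0.15, 0, 0, 0.46, 1], [0.03, 0.59, 0.15, 0, 0, 0.49, 1], [0.03, 0.6, 0.15, 0, 0, 0.5, 1], [0.03, 0.6, 0.15, 0, 0, 0.5, 1]]

```text
time_s: 9.0
ee_pos: [0.5624, 0.0571, 0.3456]
orientation: [180.0, -0.0, -87.6]
ft_force: [-0.1, -0.3, -4.6]
width: 0.0104
grip_force: 50.0
```

Request:
jog_arm:
  steps:
    - [[0, 0, 0, 0, 0, 0.03, 1], [0, 0, 0, 0, 0, 0.07, 1], [0, 0, 0, 0, 0, 0.12, 1], [0, 0, 0, 0, 0, 0.17, 1], [0, 0, 0, 0, 0, 0.22, 1], [0, 0, 0, 0, 0, 0.27, 1], [0, 0, 0, 0, 0, 0.32, 1], [0, 0, 0, 0, 0, 0.37, 1], [0, 0, 0, 0, 0, 0.42, 1], [0, 0, 0, 0, 0, 0.46, 1], [0, 0, 0, 0, 0, 0.49, 1], [0, 0, 0, 0, 0, 0.5, 1], [0, 0, 0, 0, 0, 0.5, 1], [0, 0, 0, 0, 0, 0.5, 1]]

```text
time_s: 10.75
ee_pos: [0.5624, 0.0569, 0.3456]
orientation: [180.0, -0.0, 2.3]
ft_force: [0.2, 0.1, -4.3]
width: 0.0106
grip_force: 50.0
```

Request:
jog_arm:
  steps:
    - [[0, 0, 0, 0.02, 0, 0, 1], [0, 0, 0, 0.05, 0, 0, 1], [0, 0, 0, 0.08, 0, 0, 1], [0, 0, 0, 0.11, 0, 0, 1], [0, 0, 0, 0.14, 0, 0, 1], [0, 0, 0, 0.17, 0, 0, 1], [0, 0, 0, 0.2, 0, 0, 1], [0, 0, 0, 0.222, 0, 0, 1], [0, 0, 0, 0.222, 0, 0, 1], [0, 0, 0, 0.222, 0, 0, 1], [0, 0, 0, 0.222, 0, 0, 1], [0, 0, 0, 0.222, 0, 0, 1], [0, 0, 0, 0.222, 0, 0, 1]]
  squeeze: 60

```text
time_s: 12.38
ee_pos: [0.5623, 0.0575, 0.3458]
orientation: [-140.1, -1.6, 1.9]
ft_force: [-0.4, 0.3, -5.7]
width: 0.0102
grip_force: 60.0
```

```bash
cat >> h.py <<'E'
def planes(P):
    # dominant plane normals in teal cloud by RANSAC
    rng=np.random.default_rng(0); P=P.copy()
    for _ in range(3):
        if len(P)<150: break
        best=None
        for _ in range(400):
            a,b,c=P[rng.choice(len(P),3,False)]; n=np.cross(b-a,c-a); L=np.linalg.norm(n)
            if L<1e-5: continue
            n/=L; i=abs((P-a)@n)<.002
            if best is None or i.sum()>best.sum(): best=i
        Q=P[best]; n=np.linalg.svd(Q-Q.mean(0))[2][2]; n*=np.sign(n[2]+1e-9)
        print('plane',len(Q),'c',Q.mean(0).round(4),'n',n.round(3),'angle_from_z',np.degrees(np.arctan2(-n[1],n[2])).round(1),'min',Q.min(0).round(3),'max',Q.max(0).round(3)); P=P[~best]
E
python3 - <<'E'
from h import *
st=manip.get_state(); print(st['ee_pos'].round(4),st['orientation'].round(1),st['qpos'].round(1))
P=teal('side','s3.png',.08); Q=teal('top',None,.08); print(len(P),len(Q))
for X in(P,Q): 
    if len(X)>150: planes(X)
E
```

```text
[0.5623 0.0575 0.3458] [-140.1   -1.6    1.9] [ -2.2  11.6   5.5 -40.  -86.8  98.1]
1848 2293
plane 1547 c [0.5484 0.0928 0.2847] n [-0.011 -0.63   0.776] angle_from_z 39.1 min [0.528 0.032 0.234] max [0.588 0.169 0.345]
plane 175 c [0.5374 0.1009 0.288 ] n [-0.215 -0.628  0.748] angle_from_z 40.0 min [0.528 0.034 0.233] max [0.58  0.169 0.344]
plane 1377 c [0.5562 0.1449 0.3282] n [ 0.007 -0.623  0.782] angle_from_z 38.6 min [0.527 0.119 0.306] max [0.587 0.171 0.349]
plane 472 c [0.5531 0.1829 0.3295] n [-0.049  0.776  0.629] angle_from_z -50.9 min [0.526 0.169 0.311] max [0.583 0.196 0.347]
plane 275 c [0.5278 0.1527 0.3085] n [0.999 0.04  0.012] angle_from_z -73.1 min [0.526 0.121 0.263] max [0.531 0.191 0.344]
```

View pics/s3.png

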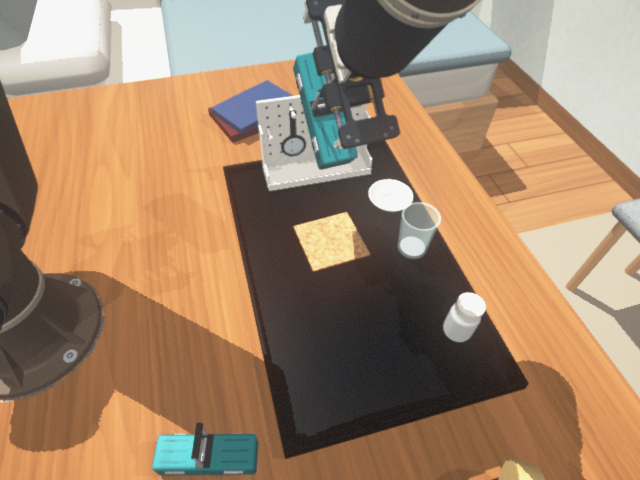

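Picture s3 shows the heavy end low towards the camera, at (335,160), over the tray. The lid tilt is 39°. I lower it with the edge landing at y≈0.07, which leaves margin to the organizer.

Request:
jog_arm:
  steps:
    - [[0.015, 0.007, -0.04, 0, 0, 0, 1], [0.015, 0.007, -0.1, 0, 0, 0, 1], [0.015, 0.007, -0.16, 0, 0, 0, 1], [0.015, 0.007, -0.22, 0, 0, 0, 1], [0.015, 0.007, -0.28, 0, 0, 0, 1], [0.015, 0.007, -0.34, 0, 0, 0, 1], [0.015, 0.007, -0.39, 0, 0, 0, 1], [0.015, 0.007, -0.42, 0, 0, 0, 1], [0.015, 0.007, -0.435, 0, 0, 0, 1], [0.015, 0.007, -0.435, 0, 0, 0, 1], [0.015, 0.007, -0.435, 0, 0, 0, 1], [0.015, 0.007, -0.435, 0, 0, 0, 1]]

```text
time_s: 13.98
ee_pos: [0.5687, 0.0599, 0.1723]
orientation: [-140.1, -1.6, 1.9]
ft_force: [-0.0, -0.2, -4.1]
width: 0.0105
grip_force: 60.0
```

Run:
```python
from h import *
st=manip.get_state(); print(st['ee_pos'].round(4),st['orientation'].round(1),st['ft_force'].round(2))
P=teal('side',None,.0); Q=teal('top',None,.0); print(len(P),len(Q))
for X in(P,Q): 
    if len(X)>150: planes(X[X[:,1]>-.03])
```

```text
[0.5687 0.0599 0.1723] [-140.1   -1.6    1.9] [-0.02 -0.18 -4.15]
969 1735
plane 725 c [0.55   0.1074 0.121 ] n [-0.047 -0.642  0.765] angle_from_z 40.0 min [0.534 0.035 0.061] max [0.595 0.171 0.174]
plane 120 c [0.5397 0.1046 0.1152] n [-0.86  -0.355  0.367] angle_from_z 44.1 min [0.534 0.038 0.059] max [0.548 0.171 0.173]
plane 911 c [0.5615 0.1436 0.1529] n [-0.022 -0.634  0.773] angle_from_z 39.4 min [0.532 0.111 0.124] max [0.593 0.172 0.176]
plane 341 c [0.56   0.1848 0.1575] n [-0.068  0.748  0.661] angle_from_z -48.5 min [0.532 0.166 0.138] max [0.59  0.199 0.176]
plane 172 c [0.562  0.1449 0.1552] n [ 0.098 -0.613  0.784] angle_from_z 38.0 min [0.535 0.112 0.13 ] max [0.593 0.172 0.178]
```

Request:
jog_arm:
  steps:
    - [[0, 0, -0.01, 0, 0, 0, 1], [0, 0, -0.018, 0, 0, 0, 1], [0, 0, -0.023, 0, 0, 0, 1], [0, 0, -0.025, 0, 0, 0, 1], [0, 0, -0.025, 0, 0, 0, 1]]

```text
time_s: 14.7
ee_pos: [0.5684, 0.0599, 0.1616]
orientation: [-140.1, -1.6, 1.9]
ft_force: [-0.4, 0.7, -4.4]
width: 0.0101
grip_force: 60.0
```

Request:
jog_arm:
  steps:
    - [[0, 0, -0.003, 0, 0, 0, 1], [0, 0, -0.006, 0, 0, 0, 1], [0, 0, -0.006, 0, 0, 0, 1]]

```text
time_s: 15.08
ee_pos: [0.5686, 0.0602, 0.1595]
orientation: [-140.0, -1.6, 1.9]
ft_force: [0.9, 2.5, -0.6]
width: 0.0106
grip_force: 60.0
```

The edge touched down: Fz rose from -4.4 to -0.6. Now I tip about the edge along the hinge arc with a slight press.

Request:
jog_arm:
  steps:
    - [[0, 0, -0.003, 0, 0, 0, 1], [-0.012, 0.0005, 0, 0, 0, 0, 1], [-0.025, 0.0, 0.0035, 0, 0, 0, 1], [-0.025, 0.0, 0.0035, 0, 0, 0, 1]]

```text
time_s: 15.58
ee_pos: [0.5573, 0.0595, 0.1601]
orientation: [-140.1, -1.5, 1.9]
ft_force: [0.3, -0.3, -5.0]
width: 0.0104
grip_force: 60.0
```

I put that shift on x by mistake. The case is hanging free again (Fz -5), so I lift slightly, return in x and look.

Request:
jog_arm:
  steps:
    - [[0, 0, 0.015, 0, 0, 0, 1], [0.01, 0, 0.015, 0, 0, 0, 1], [0.02, 0, 0.015, 0, 0, 0, 1], [0.023, 0, 0.015, 0, 0, 0, 1], [0.023, 0, 0.015, 0, 0, 0, 1], [0.023, 0, 0.015, 0, 0, 0, 1]]

```text
time_s: 16.32
ee_pos: [0.5675, 0.0599, 0.1664]
orientation: [-140.1, -1.6, 1.9]
ft_force: [-0.3, -0.6, -5.1]
width: 0.0106
grip_force: 60.0
```

Run:
```python
from h import *
st=manip.get_state(); print(st['ee_pos'].round(4),st['orientation'].round(1),st['ft_force'].round(2))
P=teal('side',None,.0); Q=teal('top',None,.0)
for X in(P,Q): planes(X[X[:,1]>-.03])
```

```text
[0.5675 0.0599 0.1664] [-140.1   -1.6    1.9] [-0.27 -0.62 -5.06]
plane 737 c [0.5493 0.1058 0.1137] n [-0.018 -0.644  0.765] angle_from_z 40.1 min [0.534 0.036 0.054] max [0.594 0.17  0.168]
plane 130 c [0.5399 0.1026 0.1084] n [-0.601 -0.532  0.596] angle_from_z 41.8 min [0.532 0.035 0.054] max [0.553 0.169 0.165]
plane 890 c [0.5609 0.1444 0.1477] n [-0.014 -0.633  0.774] angle_from_z 39.3 min [0.531 0.112 0.119] max [0.591 0.174 0.17 ]
plane 322 c [0.5588 0.1848 0.1521] n [-0.048  0.748  0.662] angle_from_z -48.5 min [0.532 0.166 0.135] max [0.59  0.198 0.17 ]
plane 186 c [0.5332 0.1475 0.1236] n [0.999 0.042 0.007] angle_from_z -80.0 min [0.531 0.111 0.08 ] max [0.536 0.194 0.167]
```

Request:
jog_arm:
  steps:
    - [[0, 0, -0.01, 0, 0, 0, 1], [0, 0, -0.016, 0, 0, 0, 1], [0, 0, -0.019, 0, 0, 0, 1], [0, 0, -0.019, 0, 0, 0, 1]]

```text
time_s: 16.92
ee_pos: [0.5679, 0.0602, 0.1594]
orientation: [-140.0, -1.6, 1.9]
ft_force: [0.4, 2.0, -0.3]
width: 0.0103
grip_force: 60.0
```

Request:
jog_arm:
  steps:
    - [[0, -0.002, -0.003, 0, 0, 0, 1], [0, -0.012, 0, 0, 0, 0, 1], [0, -0.025, 0.0035, 0, 0, 0, 1], [0, -0.025, 0.0035, 0, 0, 0, 1]]

```text
time_s: 17.42
ee_pos: [0.568, 0.0494, 0.1609]
orientation: [-140.1, -1.6, 1.8]
ft_force: [1.1, 1.6, 4.4]
width: 0.0103
grip_force: 60.0
```

Request:
jog_arm:
  steps:
    - [[0, -0.011, 0.002, 0, 0, 0, 1], [0, -0.023, 0.004, 0, 0, 0, 1], [0, -0.034, 0.005, 0, 0, 0, 1], [0, -0.046, 0.006, 0, 0, 0, 1], [0, -0.046, 0.006, 0, 0, 0, 1]]

```text
time_s: 18.05
ee_pos: [0.568, 0.0307, 0.1631]
orientation: [-140.1, -1.6, 1.8]
ft_force: [1.4, 2.1, 6.1]
width: 0.0103
grip_force: 60.0
```

Run:
```python
from h import *
st=manip.get_state(); print(st['ee_pos'].round(4),st['orientation'].round(1),st['ft_force'].round(2))
P=teal('side','s4.png',.0); Q=teal('top',None,.0)
for X in(P,Q): planes(X[X[:,1]>-.03])
```

```text
[0.568  0.0307 0.1631] [-140.1   -1.6    1.8] [1.42 2.14 6.07]
plane 685 c [0.5491 0.0787 0.1128] n [-0.026 -0.809  0.587] angle_from_z 54.0 min [0.535 0.027 0.042] max [0.584 0.132 0.184]
plane 138 c [0.5435 0.0921 0.1256] n [-0.066 -0.807  0.586] angle_from_z 54.0 min [0.534 0.029 0.041] max [0.572 0.135 0.183]
plane 893 c [0.5616 0.1085 0.1549] n [-0.016 -0.81   0.586] angle_from_z 54.1 min [0.532 0.066 0.096] max [0.591 0.132 0.187]
plane 497 c [0.5607 0.1504 0.1702] n [-0.051  0.589  0.807] angle_from_z -36.1 min [0.532 0.128 0.156] max [0.591 0.168 0.187]
plane 188 c [0.5344 0.1136 0.1276] n [0.999 0.034 0.017] angle_from_z -62.9 min [0.531 0.072 0.072] max [0.538 0.16  0.179]
```

Request:
jog_arm:
  steps:
    - [[0, -0.009, 0.0, 0, 0, 0, 1], [0, -0.018, 0.0, 0, 0, 0, 1], [0, -0.028, 0.0005, 0, 0, 0, 1], [0, -0.036, 0, 0, 0, 0, 1], [0, -0.044, -0.0005, 0, 0, 0, 1], [0, -0.051, -0.0015, 0, 0, 0, 1], [0, -0.059, -0.003, 0, 0, 0, 1], [0, -0.067, -0.0043, 0, 0, 0, 1], [0, -0.067, -0.0043, 0, 0, 0, 1]]

```text
time_s: 19.27
ee_pos: [0.5682, 0.0033, 0.1614]
orientation: [-140.2, -1.7, 1.8]
ft_force: [1.9, -0.8, 6.3]
width: 0.0102
grip_force: 60.0
```

Run:
```python
from h import *
P=teal('side',None,.0); Q=teal('top',None,.0)
for X in(P,Q): planes(X[X[:,1]>-.03])
```

```text
plane 129 c [0.5439 0.0653 0.1463] n [-0.038 -0.929  0.367] angle_from_z 68.5 min [0.535 0.022 0.035] max [0.574 0.086 0.195]
plane 613 c [0.562  0.1053 0.1877] n [-0.043  0.354  0.934] angle_from_z -20.8 min [0.532 0.081 0.178] max [0.591 0.126 0.198]
plane 254 c [0.5652 0.0769 0.1785] n [ 0.009 -0.929  0.369] angle_from_z 68.3 min [0.534 0.062 0.14 ] max [0.59  0.087 0.198]
plane 86 c [0.5552 0.1046 0.188 ] n [-0.055  0.496  0.867] angle_from_z -29.8 min [0.532 0.087 0.175] max [0.586 0.127 0.198]
```

Request:
jog_arm:
  steps:
    - [[0, -0.007, -0.002, 0, 0, 0, 1], [0, -0.014, -0.0035, 0, 0, 0, 1], [0, -0.021, -0.0055, 0, 0, 0, 1], [0, -0.0285, -0.0075, 0, 0, 0, 1], [0, -0.036, -0.01, 0, 0, 0, 1], [0, -0.043, -0.0125, 0, 0, 0, 1], [0, -0.0505, -0.0155, 0, 0, 0, 1], [0, -0.0505, -0.0155, 0, 0, 0, 1]]

```text
time_s: 20.38
ee_pos: [0.5685, -0.0177, 0.1553]
orientation: [-140.2, -1.7, 1.8]
ft_force: [2.2, -3.4, 6.5]
width: 0.0103
grip_force: 60.0
```

Run:
```python
from h import *
P=teal('side',None,.0); Q=teal('top',None,.0)
for X in(P,Q): planes(X[X[:,1]>-.03])
```

```text
plane 637 c [0.5626 0.0676 0.1922] n [-0.04   0.125  0.991] angle_from_z -7.2 min [0.533 0.043 0.187] max [0.591 0.092 0.197]
plane 132 c [0.5603 0.0653 0.1953] n [-0.041  0.127  0.991] angle_from_z -7.3 min [0.536 0.045 0.191] max [0.588 0.089 0.2  ]
```

Request:
jog_arm:
  steps:
    - [[0, -0.006, -0.003, 0, 0, 0, 1], [0, -0.012, -0.006, 0, 0, 0, 1], [0, -0.018, -0.0095, 0, 0, 0, 1], [0, -0.024, -0.013, 0, 0, 0, 1], [0, -0.028, -0.0155, 0, 0, 0, 1], [0, -0.031, -0.017, 0, 0, 0, 1], [0, -0.031, -0.017, 0, 0, 0, 1]]

```text
time_s: 21.35
ee_pos: [0.5689, -0.0306, 0.1488]
orientation: [-140.3, -1.8, 1.8]
ft_force: [2.5, -5.3, 9.0]
width: 0.0104
grip_force: 60.0
```

Run:
```python
from h import *
P=teal('side','s5.png',.0); Q=teal('top',None,.0)
for X in(P,Q): planes(X[X[:,1]>-.03])
```

```text
plane 573 c [0.564  0.0423 0.1915] n [-0.029  0.     1.   ] angle_from_z -0.0 min [0.534 0.019 0.189] max [0.592 0.066 0.194]
plane 99 c [0.5627 0.0442 0.1887] n [-0.027 -0.001  1.   ] angle_from_z 0.1 min [0.535 0.019 0.187] max [0.591 0.067 0.19 ]
```

View pics/s5.png

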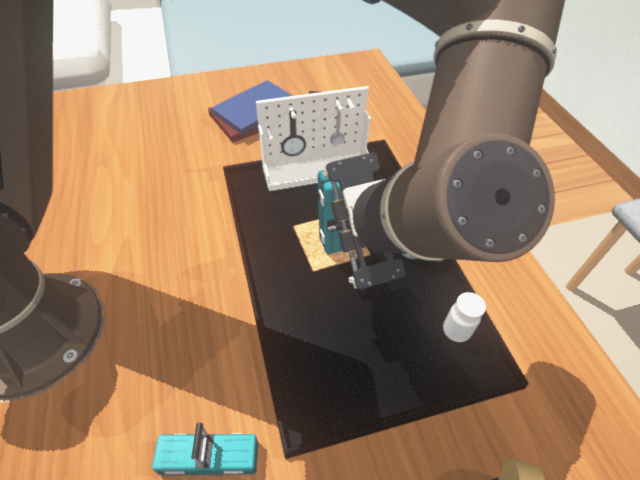

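The case stands upright: its top face is level within 0.1° about x and leans 1.6° sideways in the grip, with the centre at (0.563, 0.043). In s5 it stands on the mat at (330,215), clear of everything. I relieve the press and then open slightly.

Request:
jog_arm:
  steps:
    - [[0, -0.001, 0.0015, 0, 0, 0, 1], [0, -0.002, 0.003, 0, 0, 0, 1], [0, -0.002, 0.003, 0, 0, 0, 1]]
  squeeze: 30

```text
time_s: 21.82
ee_pos: [0.5681, -0.03, 0.1495]
orientation: [-140.2, -1.6, 1.8]
ft_force: [2.1, -4.3, 6.8]
width: 0.0113
grip_force: 30.0
```

Request:
jog_arm:
  steps:
    - [[-0.001, -0.002, 0.002, 0, 0, 0, 1], [-0.002, -0.005, 0.004, 0, 0, 0, 1], [-0.002, -0.006, 0.005, 0, 0, 0, 1], [-0.002, -0.006, 0.005, 0, 0, 0, 1]]
  squeeze: 15

```text
time_s: 22.32
ee_pos: [0.5662, -0.0309, 0.1506]
orientation: [-140.0, -1.5, 1.9]
ft_force: [-0.0, 0.0, -3.0]
width: 0.0114
grip_force: 15.0
```

Request:
jog_arm:
  steps:
    - [[0, 0, -0.0015, 0, 0, 0, 1], [0, 0, -0.0015, 0, 0, 0, 0.82], [0, 0, -0.0015, 0, 0, 0, 0.76], [0, 0, -0.0015, 0, 0, 0, 0.76], [0, 0, -0.0015, 0, 0, 0, 0.76], [0, 0, -0.0015, 0, 0, 0, 0.76]]

```text
time_s: 23.08
ee_pos: [0.5668, -0.0311, 0.1507]
orientation: [-140.1, -1.6, 1.9]
ft_force: [0.3, 0.1, -0.5]
width: 0.021
grip_force: 0.0
```

Run:
```python
from h import *
P=teal('side',None,.0); Q=teal('top',None,.0)
for X in(P,Q): planes(X[X[:,1]>-.03])
```

```text
plane 598 c [0.566  0.0375 0.1906] n [ 0.014 -0.001  1.   ] angle_from_z 0.1 min [0.536 0.013 0.188] max [0.594 0.06  0.193]
plane 100 c [0.5674 0.0342 0.1907] n [ 0.012 -0.157  0.988] angle_from_z 9.0 min [0.537 0.013 0.185] max [0.593 0.059 0.195]
```

It is released and upright, 16 mm from the mat centre. I back out along the tool axis.

Request:
jog_arm:
  steps:
    - [[0, -0.013, 0.015, 0, 0, 0, 0.76], [0, -0.032, 0.038, 0, 0, 0, 0.76], [0, -0.064, 0.077, 0, 0, 0, 0.76], [0, -0.097, 0.115, 0, 0, 0, 0.76], [0, -0.13, 0.153, 0, 0, 0, 0.76], [0, -0.19, 0.23, 0, 0, 0, 0.76], [0, -0.26, 0.3, 0, 0, 0, 0.76], [0, -0.3, 0.35, 0, 0, 0, 0.76], [0, -0.3, 0.35, 0, 0, 0, 0.76], [0, -0.3, 0.35, 0, 0, 0, 0.76]]

```text
time_s: 24.42
ee_pos: [0.5665, -0.1511, 0.2905]
orientation: [-140.0, -1.5, 1.8]
ft_force: [0.9, 0.2, -0.0]
width: 0.0211
grip_force: 0.0
```

Run:
```python
from h import *
print(manip.get_state()['ft_force'].round(1))
P=teal('side','s6.png',.0); Q=teal('top',None,.0)
for X in(P,Q): planes(X[X[:,1]>-.03])
```

```text
[ 0.9  0.2 -0. ]
plane 507 c [0.5649 0.0343 0.1901] n [-0.007 -0.022  1.   ] angle_from_z 1.3 min [0.538 0.012 0.188] max [0.595 0.058 0.192]
plane 621 c [0.5655 0.0373 0.1904] n [-0.005 -0.008  1.   ] angle_from_z 0.5 min [0.536 0.013 0.188] max [0.594 0.06  0.193]
plane 101 c [0.5603 0.0361 0.1931] n [-0.018 -0.012  1.   ] angle_from_z 0.7 min [0.536 0.014 0.192] max [0.59  0.058 0.196]
```

View pics/s6.png

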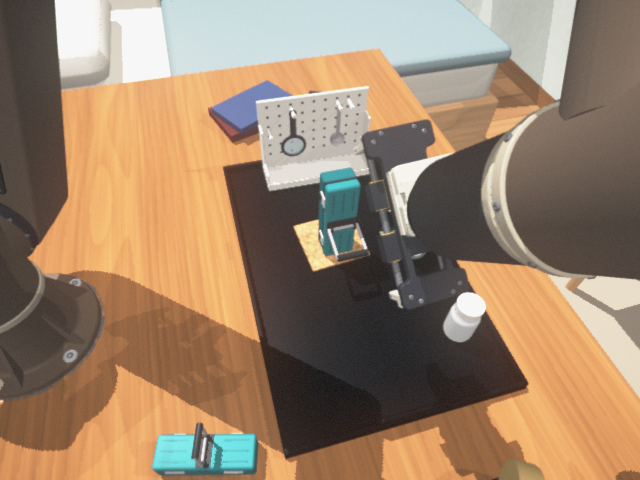

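The case stands upright and free on the mat, at (338,215), with its handle at (350,240). The gripper is clear of it, so I hand in.

```bash
python3 -c "
from workcell import order
print(order.job_done())"
```

```text
the job is handed in; nothing more can be done
None
```

The case stands upright on the cork mat, heavy end (the original +y end) down and about 16 mm off centre; the gripper has let go and the job is handed in, but no verdict came back, and the tumbler and dish were hidden in the last picture.

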